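# Find the flat on a drive shaft and hold the collar on it

### The job

On the bench drive unit, turn the bare upright shaft with your fingers until its flat faces along the red line on the lid, feeling for it so that you are pinching the shaft squarely across that flat when it gets there. Then take the aluminium collar from the blue stand, slide it down the shaft with its brass screw on the flat's side to about halfway down the flat, and finish while still holding it there, clear of the lid, with the screw's tip pressed against the flat and still facing along the red line, ready for tightening. Leave the jar, the bottle and the hex key alone.

Things in the scene. Friction and masses are not known exactly. Their poses are not given: they have to be found in the camera images.
- drive: White bench drive unit, fixed, 150 (x) x 130 (y) x 70 mm high; origin at the centre of its underside, z up. The shaft rises from the centre of its grey lid (70 mm above the origin). A red line on the lid runs from the shaft along the unit's +x axis (roughly away from the robot).
- shaft (a joint): Turn of the upright shaft about its vertical axis, rad, anticlockwise positive seen from above, -3.1 to 3.1: 0 = the flat faces along the red line; it starts between 0.5 and 1.5. Stays where it is left (friction about 0.05 N m).
- shaft_top (a point): Centre of the dark shaft's top end, on its axis, 58 mm above the lid; turns with it: x points out of the flat, z up. Shaft 20 mm thick, round for the lowest 12 mm; above that one side is cut to a bright flat 16 mm wide, 6 mm from the axis, so it is 16 mm thick across the flat (10 behind the axis, 6 in front). Top 3 mm chamfered. A yellow stroke on the end points from the axis to the flat.
- collar: Loose aluminium collar, 50-85 g, lying on the blue stand: 40 mm outside, 23 mm bore, 16 mm high; origin at the centre of its underside, z up. Two gripping flats, 41 mm apart, face its +y and -y. A brass thumb-screw goes through its wall along +x, out to 30.5 mm from the axis; its 6 mm thick tip sticks into the bore, so it passes the shaft only with the screw on the flat's side (1.5 mm play).
- screw_tip (a point): Inner end of the collar's screw, in the bore, 7.5 mm from the collar's axis along its +x, 8 mm above its underside.
- stand: Blue plastic block, fixed, 80 x 80 x 25 mm high, origin at the centre of its underside; the collar lies on its top.
- jar: Bystander: white plastic jar with black lid, 68 mm in diameter, 90 mm high, standing; origin at the centre of its underside.
- bottle: Bystander: glass bottle with blue cap, 60 mm in diameter, 140 mm high, standing; origin at the centre of its underside.
- hexkey: Bystander: black L-shaped hex key, 100 x 30 mm, 6 mm thick, lying flat; origin at the middle of its long arm, on the bench.
Mind the look-alikes: they are no part of the job. Of the things that look like the collar, the smallest one is meant.

How it is judged:
On the way:
1. the bare shaft's flat faces along the red line (within 0.15 rad) while the fingers pinch the flat, the collar still on its stand (value of joint shaft between -0.15 and 0.15 rad and contact force between the fingers and shaft_c2 above 1.5 N and distance of collar from where it was at the start of the episode below 0.02 m), for 0.2 s.
At the end, for the whole second after the job is handed in: Collar on the shaft, underside 19-37 mm above the lid, axes within 4 mm, tilt < 0.12 rad; screw tip presses the flat (> 0.5 N), within 4 mm of its middle, square within 0.25 rad; shaft within 0.2 rad of the red line; fingers grip the collar (> 1.5 N); all at rest (value of joint shaft between -0.2 and 0.2 rad and z of collar in the frame of shaft_top between -0.039 and -0.021 m and x of screw_tip in the frame of shaft_top between 0.003 and 0.009 m and y of screw_tip in the frame of shaft_top between -0.004 and 0.004 m and angle between the x axis of collar and the x axis of shaft_top, either way round below 0.25 rad and horizontal distance between collar and shaft_top below 0.004 m and angle between collar's own z axis and vertical below 0.12 rad and contact force between the fingers and collar above 1.5 N and contact force between collar and shaft_c2 above 0.5 N and linear speed of collar below 0.02 m/s); the arm keeps its last pose, push and grip.
It fails at once if a bystander (jar, bottle, hex key) is moved more than 25 mm or knocked over (distance of any of jar, bottle, hexkey from where it was at the start of the episode above 0.025 m or angle between any of jar, bottle's own z axis and vertical above 0.4 rad).
It also fails if it takes over 54 s, if anything falls off the work surface, if the arm or the gripper's body presses on something with over 40 N, if the wrist force passes 120 N, or if a joint passes its speed limit or range.

### The arm

A 6-joint arm with a two-finger parallel gripper is mounted at the origin on the work surface. World frame = base frame: x ahead of the robot, y to its left, z up, the work surface at z = 0. Lengths are in m, angles in rad, forces in N, time in s.
With the tool pointing down it reaches from about 0.375 to 0.975 m from the base axis. Payload 3.8 kg.
Tool frame: the origin (TCP) lies on the centre line of the jaws, within the pads' length; the fingertips stand r.nose_length ahead of it and the grasp point (between the pads) lies 3 mm ahead of it (r.nose_length is the distance from the TCP to the fingertips, in m); z points along the fingers, y is the direction in which the jaws open and shut (so a half turn about z gives the same grasp; the last joint's range is limited). The gripper opens to 88 mm and grips with 3 to 60 N. Pads are 18 mm wide; open, the fingers measure 123 mm over their backs; the gripper's body (75 mm by 187 mm) begins 45 mm behind the grasp point.
Start: joints at [-1.178, 0.264, 1.604, -0, 1.274, -0.037], TCP at [0.281, -0.614, 0.261] pointing down, gripper open.
Joint ranges: [-2.63, 2.63], [-0.94, 2.18], [0.31, 2.57], [-1.31, 4.45], [0, 2.66], [-2.55, 2.55]. Speed limits (rad/s): [2.57, 2.57, 3.14, 3.14, 3.14, 3.14].

### API

Orientations are given as a rotation vector (axis times angle).
In Python, from bench import r, eyes gives the robot as it stands. The module is installed in compiled form; this text tells all that it offers.
- The arm moves only by the shell command python3 -m handwheel 'ROWS' [FORCE]. ROWS is JSON, a list that holds one entry, the list of rows, each a list of 7 numbers: the shift along the tool's x, y, z in cm, then the turn, a rotation vector about the tool's x, y, z in degrees, then the closure, from 0 (fully open) to 1 (shut). A call has 1 to 20 rows; each row shifts and turns the commanded pose from where the row before left it, along the tool's axes as they then stand; what a row does not reach is not made up. A row lasts 1/12 s, in which the tool goes at most 41.7 mm and 7.16 degrees, less where a joint would pass 70% of its speed; a pose out of reach is approached as far as the arm can. A call is refused whole if a number of a shift passes 4.17 or a number of a turn 7.16, either way. A call with a gripper value outside its range is refused whole. The fingers move at their own pace and stop on an object; FORCE is the grip in N (left out, the last holds). Time passes only in rows, so rows that do not move let the fingers close. It gives the time, the measured TCP pose, the force and the opening at its end, in the units of the state.
- r.get_state(): the state, without advancing time (a new reading comes with each control period).
- eyes.get_image(name): name is "side" or "top" or "wrist"; returns a dict with "frame" (420x560x3 uint8, blue, green, red), "depth" (420x560 float32, m along the optical axis (not along the pixel's ray), 0 where there is no reading), "fx", "fy", "cx", "cy" (pixels), "rvec" (rotation vector, rad) and "tvec" (3), from world to camera coordinates, as OpenCV has them. Camera axes: x right, y down, z forward; pixel columns grow to the right and rows downward; lengths in m; the calibration is good to about 2 mm. A picture is of the moment at which its call begins.
- r.finish_job(): hands the job in, once; it reports no verdict.
The state is a dict: "clock": time; "joint_positions": joint angles; "qd": joint speeds; "joint_efforts": joint torques, N m; "position": TCP position; "tool_rot": TCP orientation; "force": force on the tool from outside, world axes, zero at the start; "moment": the same for the moment, N m; "finger_gap": finger opening in m.
Only numpy, scipy, OpenCV 4.12 (cv2) and the standard library are available. Lean on these libraries where they do the work, as an engineer would, in place of code of your own. Each camera call takes 0.05 s, during which the arm holds its last target.

## Working session

There is one attempt and no reset: what is moved stays moved. The work goes in short steps, Python scripts to look and compute and a shell command to move; the robot and the scene stay as the last step left them, time stands still between calls to the robot, and variables do not carry over. Pictures are saved under pics/ and viewed, and the job is handed in when it is done.

```bash
mkdir -p pics; cat > h.py <<'E'
import numpy as np, cv2
from bench import r, eyes
def grab(n,fn=None):
    im=eyes.get_image(n)
    if fn: cv2.imwrite('pics/'+fn,im['frame'])
    return im
def cloud(im):
    d=im['depth'];v,u=np.mgrid[0:d.shape[0],0:d.shape[1]]
    P=np.stack([(u-im['cx'])/im['fx']*d,(v-im['cy'])/im['fy']*d,d],-1)
    R=cv2.Rodrigues(np.array(im['rvec'],float))[0]
    W=(P-np.array(im['tvec']).ravel())@R
    W[d==0]=np.nan
    return W
def proj(im,p):
    R=cv2.Rodrigues(np.array(im['rvec'],float))[0]
    q=np.atleast_2d(p)@R.T+np.array(im['tvec']).ravel()
    return np.stack([im['fx']*q[:,0]/q[:,2]+im['cx'],im['fy']*q[:,1]/q[:,2]+im['cy']],-1)
E
python3 - <<'E'
from h import *
import pickle
ims={n:grab(n,n+'0.png') for n in('top','side','wrist')}
pickle.dump(ims,open('ims0.pkl','wb'))
s=r.get_state();print(s,r.nose_length)
E
```

```text
{'clock': 0.15, 'joint_positions': array([-1.17792557e+00,  2.64557589e-01,  1.60504783e+00, -2.36781501e-05,
        1.27368376e+00, -3.69255302e-02]), 'qd': array([ 0.00016797, -0.00103367, -0.0057155 , -0.00194639, -0.00073371,
        0.00117736]), 'joint_efforts': array([ 8.08614586e-04, -5.02846062e+01, -3.57468796e+01,  7.29029858e-02,
        2.49566120e-02, -8.76465492e-05]), 'position': array([ 0.28104609, -0.6131549 ,  0.25969589]), 'tool_rot': array([-3.06770034e+00, -6.69593533e-01,  5.06503846e-04]), 'force': array([-0.2334092 ,  0.11360205,  0.45324516]), 'moment': array([-0.03979265, -0.03118712, -0.04439044]), 'finger_gap': 0.08822991428987131} 0.022
```

View pics/top0.png

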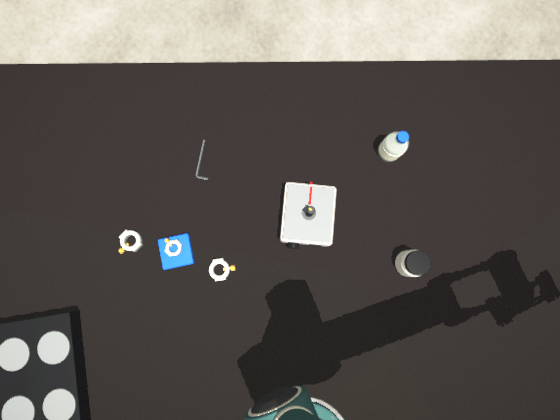

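View pics/side0.png

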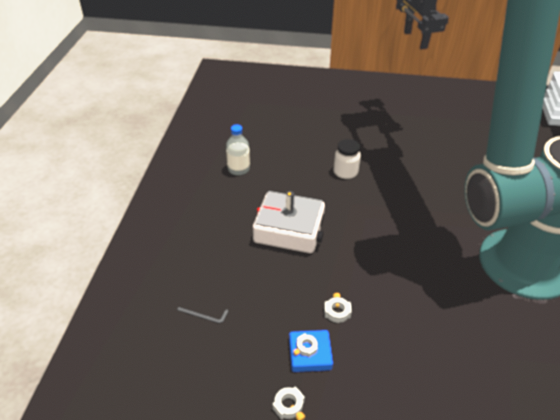

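View pics/wrist0.png

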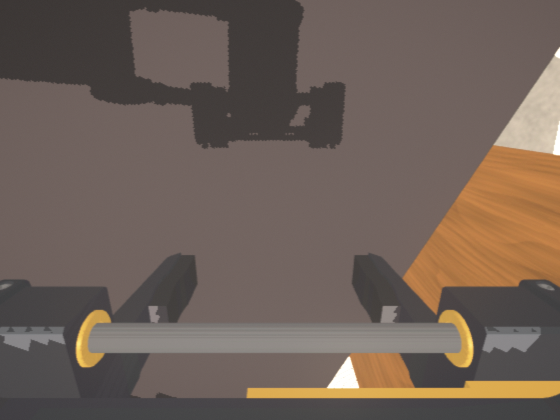

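Three collars are visible in the top image, at (130,241), (173,248) and (220,269). The middle one lies on the blue stand and looks smallest. The drive is at (309,212), with the jar at (411,263), the bottle at (395,146) and the hex key at (203,160). Next I measure them and check an enlarged crop.

```bash
python3 - <<'E'
from h import *
import pickle
ims=pickle.load(open('ims0.pkl','rb'))
im=ims['top'];W=cloud(im);F=im['frame']
a=cv2.resize(F[215:295,105:245],None,fx=5.7,fy=5.7,interpolation=cv2.INTER_CUBIC)[:, :798]
cv2.imwrite('pics/crop_col.png',a)
cv2.imwrite('pics/crop_drv.png',cv2.resize(F[172:257,270:350],None,fx=7,fy=7,interpolation=cv2.INTER_CUBIC))
s=ims['side'];Ws=cloud(s);f=s['frame']
cv2.imwrite('pics/crop_side.png',cv2.resize(f[180:260,245:335],None,fx=7,fy=7,interpolation=cv2.INTER_CUBIC))
for n,I,C in(('top',F,W),('side',f,Ws)):
    hsv=cv2.cvtColor(I,cv2.COLOR_BGR2HSV)
    def rep(name,m):
        p=C[m];p=p[~np.isnan(p[:,0])]
        if len(p): print(n,name,len(p),np.median(p,0).round(4),p.min(0).round(4),p.max(0).round(4))
    z=C[...,2]
    white=(hsv[...,1]<60)&(hsv[...,2]>120)
    lab,k=None,None
    nn,lb,st,ce=cv2.connectedComponentsWithStats((white&(C[...,0]>0.2)&(C[...,0]<1.1)&(abs(C[...,1])<.7)).astype(np.uint8))
    for i in range(1,nn):
        if st[i,4]>40: rep('white@%d,%d'%tuple(ce[i]),lb==i)
    blue=(hsv[...,0]>100)&(hsv[...,0]<125)&(hsv[...,1]>150)&(hsv[...,2]>80)
    rep('blue stand',blue&(z>.015)&(z<.035)&(C[...,1]>0))
    red=((hsv[...,0]<6)|(hsv[...,0]>174))&(hsv[...,1]>150)&(hsv[...,2]>90)
    rep('red',red)
    yel=(hsv[...,0]>12)&(hsv[...,0]<32)&(hsv[...,1]>140)&(hsv[...,2]>120)&(C[...,0]>.2)&(C[...,0]<1.1)
    nn,lb,st,ce=cv2.connectedComponentsWithStats(yel.astype(np.uint8))
    for i in range(1,nn):
        if st[i,4]>2: rep('yel@%d,%d'%tuple(ce[i]),lb==i)
    print(n,'fx',im['fx'])
    m=(z>.11)&(z<.14)&(C[...,0]>.4)&(abs(C[...,1])<.12); rep('shaft top',m)
E
```

```text
top white@392,147 548 [ 0.7272 -0.2286  0.0901] [ 0.7101 -0.2973 -0.001 ] [ 0.7819 -0.2101  0.1318]
top white@199,158 60 [0.7256 0.2612 0.0072] [0.6743 0.2502 0.0038] [0.776  0.2704 0.0123]
top white@308,214 3060 [ 0.5634 -0.0166  0.0704] [ 0.4876 -0.0994 -0.0035] [0.6608 0.0525 0.1321]
top white@129,240 318 [0.5105 0.4369 0.0207] [ 0.4821  0.4081 -0.0035] [0.5405 0.4692 0.0286]
top white@172,247 169 [0.4898 0.3215 0.0414] [0.4676 0.3004 0.0242] [0.5111 0.3414 0.0469]
top white@403,264 273 [ 0.4377 -0.2503  0.057 ] [ 0.4089 -0.3075 -0.0014] [ 0.4742 -0.2423  0.0933]
top white@218,269 290 [0.4317 0.2094 0.0211] [ 0.4035  0.1834 -0.0034] [0.4623 0.2375 0.0283]
top white@52,347 868 [0.2467 0.6211 0.0094] [0.2053 0.5799 0.003 ] [0.2863 0.6621 0.0162]
top white@24,354 171 [0.231  0.6921 0.0095] [0.2004 0.6795 0.0019] [0.2624 0.7    0.0174]
top blue stand 766 [0.4709 0.3128 0.0258] [0.4357 0.2728 0.015 ] [0.5265 0.3632 0.0332]
top red 28 [ 0.619  -0.0236  0.0719] [ 0.5926 -0.0356  0.0009] [ 0.6593 -0.0204  0.0756]
top yel@309,209 3 [ 0.5701 -0.0173  0.1302] [ 0.5677 -0.0174  0.1282] [ 0.57
[... 1420 characters left out ...]
.5472 -1.1999  0.1044]
side yel@417,15 19 [ 0.2147 -1.2227  0.0496] [ 0.2031 -1.2362  0.0347] [ 0.2275 -1.2153  0.0594]
side yel@289,193 7 [ 0.5698 -0.0186  0.1303] [ 0.5668 -0.0227  0.1262] [ 0.5726 -0.013   0.1331]
side yel@336,294 26 [0.4379 0.1623 0.004 ] [ 0.4287  0.1515 -0.0038] [0.4444 0.1763 0.0203]
side yel@337,305 7 [0.4339 0.2003 0.0162] [0.4318 0.1954 0.01  ] [0.436  0.2016 0.0192]
side yel@296,351 13 [0.5051 0.341  0.038 ] [0.5028 0.3384 0.0361] [0.509  0.3436 0.042 ]
side yel@300,415 58 [0.4839 0.4599 0.016 ] [ 0.4768  0.4434 -0.0018] [0.4918 0.4679 0.0224]
side fx 461.21558061410894
side shaft top 79 [ 0.5663 -0.0142  0.1249] [ 0.5574 -0.0287  0.1103] [ 0.5768 -0.0055  0.1331]
```

```bash
ls pics
```

```text
crop_col.png
crop_drv.png
crop_side.png
side0.png
top0.png
wrist0.png
```

View pics/crop_col.png

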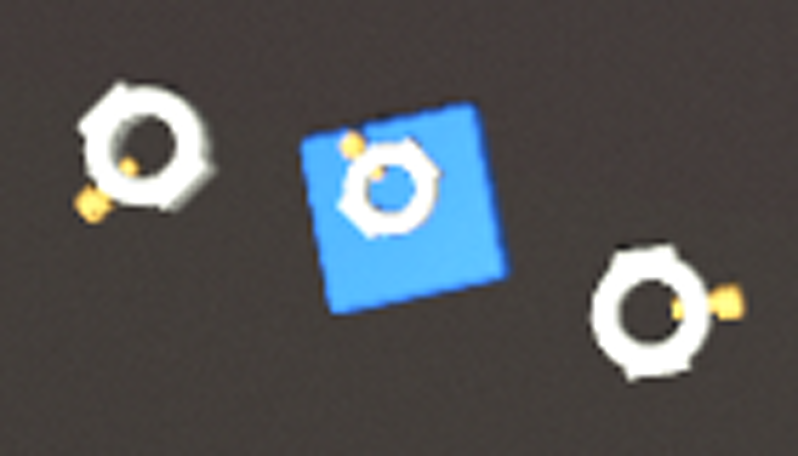

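View pics/crop_drv.png

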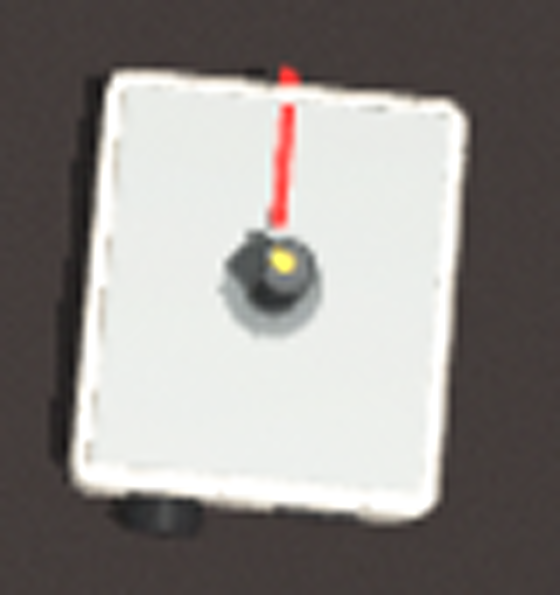

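View pics/crop_side.png

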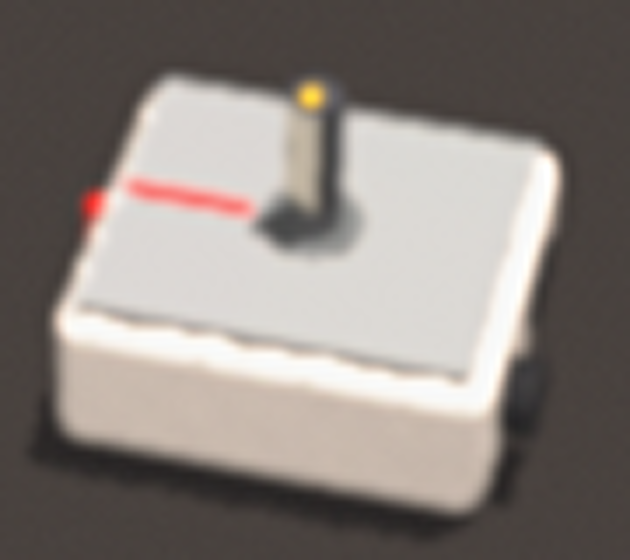

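Confirmed: the collar on the stand is visibly smaller than its neighbours. Its screw points up-left in the crop, at (352,143), and it is the one the task describes. The flat is bright and faces the side camera (+y). Next I compute the drive yaw and the starting angle.

```bash
python3 - <<'E'
from h import *
import pickle
ims=pickle.load(open('ims0.pkl','rb'))
for n in('top','side'):
    im=ims[n];C=cloud(im);z=C[...,2]
    m=(abs(z-.07)<.006)&(abs(C[...,0]-.565)<.12)&(abs(C[...,1]+.018)<.1)
    p=C[m][:,:2].astype(np.float32)
    (c,sz,a)=cv2.minAreaRect(p*1000);print(n,'lid',c,sz,a)
    I=im['frame'];hsv=cv2.cvtColor(I,cv2.COLOR_BGR2HSV)
    red=((hsv[...,0]<8)|(hsv[...,0]>172))&(hsv[...,1]>100)&(hsv[...,2]>90)&m
    q=C[red];l=cv2.fitLine(q[:,:2].astype(np.float32),2,0,.01,.01).ravel();print('red',len(q),np.degrees(np.arctan2(l[1],l[0])),q.mean(0),l)
    m=(z>.122)&(z<.134)&(abs(C[...,0]-.565)<.02)&(abs(C[...,1]+.018)<.02)
    q=C[m];print('shafttop',len(q),q.mean(0),cv2.minEnclosingCircle(q[:,:2].astype(np.float32)*1000))
    yel=(hsv[...,0]>12)&(hsv[...,0]<32)&(hsv[...,1]>100)&m;print('yel',yel.sum(),C[yel].mean(0))
    m=(abs(z-.041)<.006)&(np.hypot(C[...,0]-.489,C[...,1]-.321)<.03)&(hsv[...,1]<90)
    q=C[m][:,:2].astype(np.float32)*1000;print('col',len(q),cv2.minEnclosingCircle(q),q.mean(0))
    m=(abs(z-.041)<.02)&(np.hypot(C[...,0]-.489,C[...,1]-.321)<.036)&(hsv[...,0]>10)&(hsv[...,0]<32)&(hsv[...,1]>80)&(hsv[...,2]>100)
    print('screw pts',C[m].round(3).tolist()[:30])
    m=(abs(z-.025)<.005)&(np.hypot(C[...,0]-.479,C[...,1]-.319)<.065)
    print('stand',cv2.minAreaRect(C[m][:,:2].astype(np.float32)*1000))
s=r.get_state();R=cv2.Rodrigues(s['tool_rot'])[0];print(R.round(3))
im=ims['wrist'];Rc=cv2.Rodrigues(np.array(im['rvec'],float))[0];cp=-Rc.T@np.array(im['tvec']).ravel();print('cam in tool',R.T@(cp-s['position']),'\n',(R.T@Rc.T).round(3),im['fx'])
E
```

```text
top lid (567.4844360351562, -17.574859619140625) (125.73560333251953, 146.84689331054688) 82.94932556152344
red 35 -6.2901053 [ 0.6129563  -0.02333422  0.07190436] [ 0.9939799  -0.10956265  0.6129563  -0.02333422]
shafttop 51 [ 0.5673457  -0.01902453  0.12838051] ((568.1775512695312, -18.992794036865234), 9.665245056152344)
yel 8 [ 0.5705427  -0.01776581  0.12907455]
col 160 ((491.438232421875, 324.96002197265625), 25.20470428466797) [487.80225 321.42923]
screw pts [[0.511, 0.34, 0.036], [0.51, 0.337, 0.038], [0.511, 0.336, 0.028], [0.508, 0.341, 0.04], [0.508, 0.338, 0.042], [0.508, 0.336, 0.038], [0.508, 0.335, 0.035], [0.505, 0.339, 0.039], [0.505, 0.336, 0.039], [0.505, 0.334, 0.038], [0.498, 0.326, 0.04], [0.495, 0.329, 0.037], [0.495, 0.327, 0.037]]
stand ((479.9107971191406, 318.7580871582031), (79.9104995727539, 80.58562469482422), 12.006204605102539)
side lid (566.7564086914062, -15.501014709472656) (129.40357971191406, 143.98814392089844) 83.0504150390625
red 22 0.7015983 [ 0.61273596 -0.02491561  0.07092432] [ 0.999925    0.0122449   0.612736   -0.02491561]
shafttop 49 [ 0
[... 482 characters left out ...]
.341, 0.04], [0.505, 0.34, 0.039], [0.503, 0.339, 0.039], [0.501, 0.337, 0.036], [0.511, 0.34, 0.035], [0.509, 0.342, 0.038], [0.507, 0.341, 0.037], [0.505, 0.342, 0.039], [0.503, 0.341, 0.038], [0.501, 0.339, 0.036], [0.51, 0.343, 0.036], [0.508, 0.343, 0.036], [0.506, 0.344, 0.038], [0.505, 0.342, 0.036], [0.503, 0.341, 0.035], [0.508, 0.345, 0.036], [0.506, 0.344, 0.034]]
stand ((479.3166809082031, 319.9405517578125), (80.00889587402344, 82.12679290771484), 11.611467361450195)
[[ 0.909  0.417 -0.001]
 [ 0.417 -0.909  0.002]
 [ 0.    -0.002 -1.   ]]
cam in tool [ 0.08422717 -0.00067336 -0.12304749] 
 [[-0.001 -0.948 -0.319]
 [ 1.    -0.001  0.   ]
 [-0.    -0.319  0.948]] 293.8532451304197
```

```bash
python3 -m handwheel '[[[3.18,-2.64,0.1,0,0,0,0],[3.18,-2.64,0.1,0,0,0,0],[3.18,-2.64,0.1,0,0,0,0],[3.18,-2.64,0.1,0,0,0,0],[3.18,-2.64,0.1,0,0,0,0],[3.18,-2.64,0.1,0,0,0,0],[3.18,-2.64,0.1,0,0,0,0],[3.18,-2.64,0.1,0,0,0,0],[3.18,-2.64,0.1,0,0,0,0],[3.18,-2.64,0.1,0,0,0,0],[3.18,-2.64,0.1,0,0,0,0],[3.18,-2.64,0.1,0,0,0,0],[3.18,-2.64,0.1,0,0,0,0],[3.18,-2.64,0.1,0,0,0,0],[3.18,-2.64,0.1,0,0,0,0],[3.18,-2.64,0.1,0,0,0,0]]]' 30
python3 -m handwheel '[[[0,0,0,0,0,-7,0],[0,0,0,0,0,-7,0],[0,0,0,0,0,-7,0],[0,0,0,0,0,-7,0],[0,0,0,0,0,-7,0],[0,0,0,0,0,-7,0],[0,0,0,0,0,-7,0],[0,0,0,0,0,-7,0],[0,0,0,0,0,-7,0],[0,0,0,0,0,-7,0],[0,0,0,0,0,-7,0],[0,0,0,0,0,-7,0],[0,0,0,0,0,-7,0],[0,0,0,0,0,-7,0],[0,0,0,0,0,-7,0],[0,0,0,0,0,0,0]]]'
cat >> h.py <<'E'
def st():
    s=r.get_state();R=cv2.Rodrigues(s['tool_rot'])[0]
    print('t',round(s['clock'],2),'p',s['position'].round(4),'xyaw',np.degrees(np.arctan2(R[1,0],R[0,0])).round(2),'tilt',(R[:2,2]).round(4),'F',s['force'].round(2),'M',s['moment'].round(3),'gap',round(s['finger_gap']*1000,2),'q6',s['joint_positions'][5].round(2))
    return s,R
E
python3 - <<'E'
from h import *
im=grab('wrist','w1.png');st()
print(proj(im,[[.567,-.018,.128],[.5645,-.0175,.07]]))
E
```

```text
clock: 1.48
position: [0.568, -0.0155, 0.2445]
tool_rot: [3.069, 0.67, -0.0]
force: [0.5, -1.4, 0.7]
finger_gap: 0.0879
clock: 2.82
position: [0.5675, -0.0176, 0.2443]
tool_rot: [-1.332, -2.844, 0.0]
force: [-0.4, 0.5, -0.1]
finger_gap: 0.088
t 2.87 p [ 0.5675 -0.0176  0.2444] xyaw 129.48 tilt [-0.0006  0.0001] F [-0.98  0.02  0.6 ] M [-0.001 -0.121  0.022] gap 88.12 q6 -0.76
[[272.40608188 214.62518557]
 [271.16034233 194.54975099]]
```

View pics/w1.png

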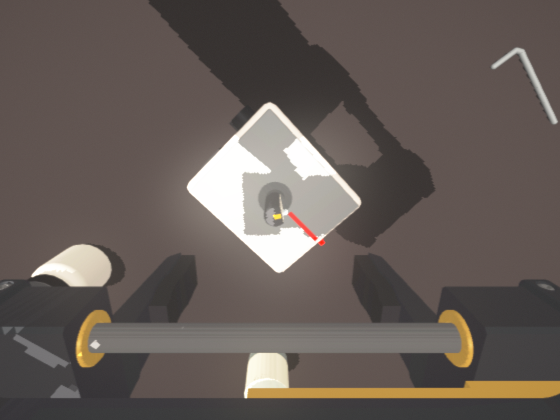

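```bash
python3 - <<'E'
from h import *
im=grab('wrist');F=im['frame'];cv2.imwrite('pics/w1c.png',cv2.resize(F[175:250,235:335],None,fx=8,fy=8,interpolation=cv2.INTER_CUBIC))
W=cloud(im);hsv=cv2.cvtColor(F,cv2.COLOR_BGR2HSV);z=W[...,2]
near=(np.hypot(W[...,0]-.567,W[...,1]+.018)<.02)
m=near&(z>.121)&(z<.135)
q=W[m];print(len(q),q.mean(0),cv2.minEnclosingCircle(q[:,:2].astype(np.float32)*1000))
y=m&(hsv[...,0]>15)&(hsv[...,0]<35)&(hsv[...,1]>120);print(y.sum(),W[y].mean(0),np.argwhere(y)[:,::-1].tolist())
red=((hsv[...,0]<8)|(hsv[...,0]>172))&(hsv[...,1]>100)&(abs(z-.07)<.01)
q=W[red];l=cv2.fitLine(q[:,:2].astype(np.float32),2,0,.01,.01).ravel();print('red',len(q),np.degrees(np.arctan2(l[1],l[0])),q.mean(0))
m=(abs(z-.07)<.005)&(np.hypot(W[...,0]-.567,W[...,1]+.018)<.11);print(cv2.minAreaRect(W[m][:,:2].astype(np.float32)*1000))
E
```

```text
351 [ 0.56835816 -0.0177985   0.12676388] ((569.4364013671875, -18.10036849975586), 9.86555290222168)
32 [ 0.57104463 -0.01648039  0.12788732] [[276, 214], [277, 214], [278, 214], [279, 214], [280, 214], [274, 215], [275, 215], [276, 215], [277, 215], [278, 215], [279, 215], [280, 215], [274, 216], [275, 216], [276, 216], [277, 216], [278, 216], [279, 216], [280, 216], [274, 217], [275, 217], [276, 217], [277, 217], [278, 217], [279, 217], [280, 217], [274, 218], [275, 218], [276, 218], [277, 218], [278, 218], [279, 218]]
red 186 -6.0239735 [ 0.61326919 -0.02277894  0.06985062]
((570.0132446289062, -18.031692504882812), (118.00546264648438, 137.78094482421875), 83.7662353515625)
```

View pics/w1c.png

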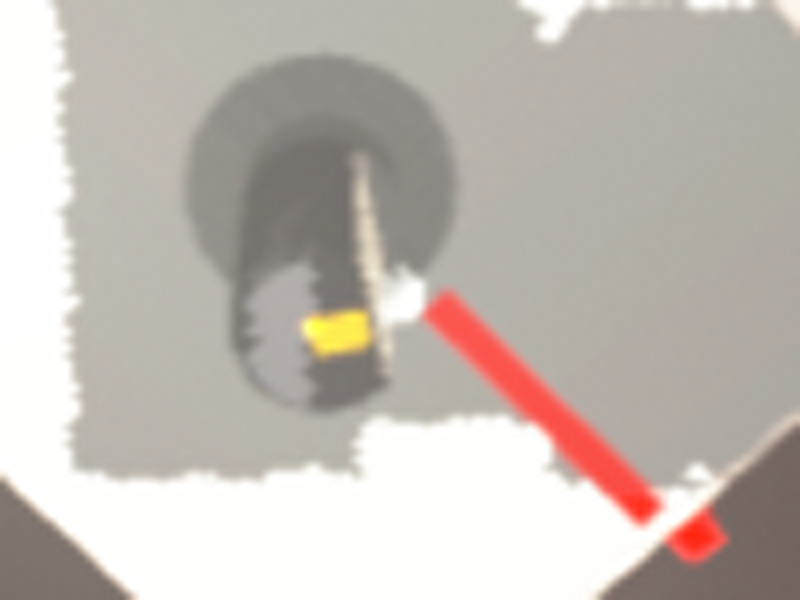

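The crop shows the yellow stroke at (338,332) pointing right and slightly up. The red line runs from (440,305) to (650,515). The flat therefore faces about yaw 48°, or roughly 0.94 rad from the red line. I'll turn 8° more, go down and pinch.

```bash
python3 -m handwheel '[[[0,0,0,0,0,-4,0],[0,0,0,0,0,-4,0],[0,-0.2,2,0,0,0,0],[0,0,2.5,0,0,0,0],[0,0,2.5,0,0,0,0],[0,0,2.5,0,0,0,0],[0,0,2,0,0,0,0],[0,0,1.4,0,0,0,0],[0,0,0,0,0,0,0],[0,0,0,0,0,0,0]]]' 25
python3 -c "
from h import *
grab('wrist','w2.png');st()"
```

```text
clock: 3.75
position: [0.5657, -0.019, 0.1148]
tool_rot: [-1.137, -2.926, 0.001]
force: [0.9, -0.1, -0.4]
finger_gap: 0.0884
t 3.8 p [ 0.5667 -0.0191  0.1161] xyaw 137.54 tilt [ 0.0002 -0.    ] F [0.42 0.28 1.33] M [-0.033 -0.157  0.005] gap 88.0 q6 -0.91
```

View pics/w2.png

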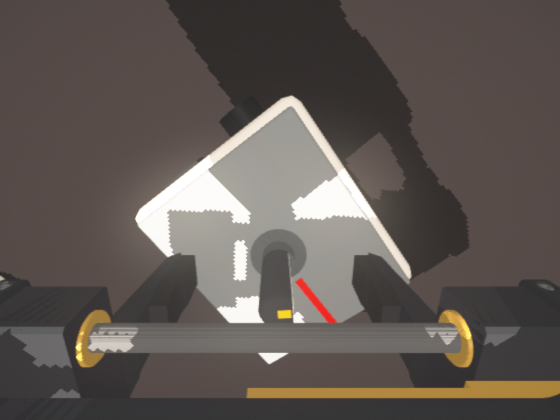

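The shaft is centred between the fingers, with the stroke at (284,314) pointing right along the jaw axis. Closing now.

```bash
python3 -m handwheel '[[[0,0,0,0,0,0,0.6],[0,0,0,0,0,0,0.75],[0,0,0,0,0,0,1],[0,0,0,0,0,0,1],[0,0,0,0,0,0,1],[0,0,0,0,0,0,1],[0,0,0,0,0,0,1],[0,0,0,0,0,0,1]]]' 25
python3 -c "
from h import *
st()"
```

```text
clock: 4.47
position: [0.5664, -0.0191, 0.1157]
tool_rot: [-1.135, -2.929, 0.0]
force: [0.2, -0.6, -0.9]
finger_gap: 0.0372
t 4.47 p [ 0.5664 -0.0191  0.1157] xyaw 137.62 tilt [-0. -0.] F [ 0.21 -0.64 -0.88] M [ 0.029 -0.085 -0.013] gap 37.15 q6 -0.91
```

```bash
python3 -m handwheel '[[[0,0,0,0,0,0,1],[0,0,0,0,0,0,1],[0,0,0,0,0,0,1],[0,0,0,0,0,0,1],[0,0,0,0,0,0,1],[0,0,0,0,0,0,1],[0,0,0,0,0,0,1],[0,0,0,0,0,0,1]]]'
python3 -c "
from h import *
st()"
```

```text
clock: 5.13
position: [0.5665, -0.019, 0.1156]
tool_rot: [1.135, 2.929, 0.0]
force: [1.0, 1.1, -1.9]
finger_gap: 0.0153
t 5.13 p [ 0.5665 -0.019   0.1156] xyaw 137.63 tilt [0.0001 0.0001] F [ 1.    1.05 -1.94] M [ 0.191 -0.238  0.078] gap 15.35 q6 -0.91
```

The gap of 15.4 mm means the pads are square on the flat. Now I turn 54° clockwise about the shaft axis.

```bash
python3 -m handwheel '[[[0.02,0,0,0,0,5,1],[0.02,0,0,0,0,5,1],[0.02,0,0,0,0,5,1],[0.02,0,0,0,0,5,1],[0.02,0,0,0,0,5,1],[0.02,0,0,0,0,5,1],[0.02,0,0,0,0,5,1],[0.02,0,0,0,0,5,1],[0.02,0,0,0,0,5,1],[0.02,0,0,0,0,5,1],[0.01,0,0,0,0,4.1,1],[0,0,0,0,0,0,1],[0,0,0,0,0,0,1],[0,0,0,0,0,0,1],[0,0,0,0,0,0,1]]]'
python3 - <<'E'
from h import *
st();im=grab('wrist');F=im['frame']
cv2.imwrite('pics/w3.png',F)
W=cloud(im);hsv=cv2.cvtColor(F,cv2.COLOR_BGR2HSV);z=W[...,2]
red=((hsv[...,0]<8)|(hsv[...,0]>172))&(hsv[...,1]>100)&(abs(z-.07)<.01)
q=W[red];l=cv2.fitLine(q[:,:2].astype(np.float32),2,0,.01,.01).ravel();print('red',len(q),np.degrees(np.arctan2(l[1],l[0])),q.mean(0),q.min(0),q.max(0))
cv2.imwrite('pics/w3c.png',cv2.resize(F[220:345,190:390],None,fx=4,fy=4,interpolation=cv2.INTER_CUBIC))
E
```

```text
clock: 6.38
position: [0.5675, -0.0168, 0.1157]
tool_rot: [2.342, 2.09, 0.006]
force: [6.4, 2.4, -6.2]
finger_gap: 0.0153
t 6.38 p [ 0.5675 -0.0168  0.1157] xyaw 83.5 tilt [0.0042 0.0007] F [ 6.42  2.41 -6.25] M [ 0.29  -1.075 -0.027] gap 15.31 q6 0.04
red 562 -6.344295 [ 0.61436964 -0.02316694  0.06969241] [ 0.59133677 -0.02878224  0.06002828] [ 0.64792705 -0.01811483  0.07165339]
```

View pics/w3c.png

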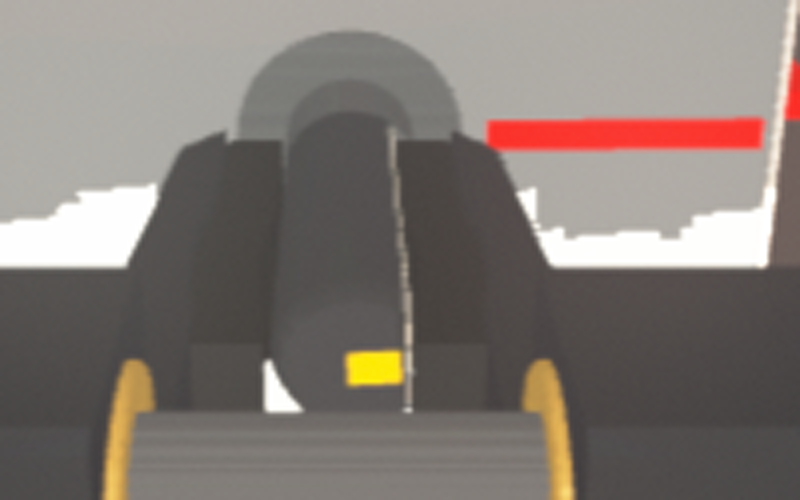

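The stroke at (375,368) and the red line at y≈135 are both horizontal in the crop, so the flat faces along the line and the pinch is square. I'll hold briefly, release and rise.

```bash
python3 -m handwheel '[[[0,0,0,0,0,0,1],[0,0,0,0,0,0,1],[0,0,0,0,0,0,1],[0,0,0,0,0,0,0],[0,0,0,0,0,0,0],[0,0,0,0,0,0,0],[0,0,0,0,0,0,0],[0,0,-1,0,0,0,0],[0,0,-3,0,0,0,0],[0,0,-3,0,0,0,0],[0,0,-3,0,0,0,0],[0,0,-3,0,0,0,0],[0,0,0,0,0,0,0],[0,0,0,0,0,0,0]]]'
python3 - <<'E'
from h import *
s,R=st();im=grab('wrist');F=im['frame']
cv2.imwrite('pics/w4c.png',cv2.resize(F[150:270,200:360],None,fx=5,fy=5,interpolation=cv2.INTER_CUBIC))
W=cloud(im);z=W[...,2];hsv=cv2.cvtColor(F,cv2.COLOR_BGR2HSV)
near=(np.hypot(W[...,0]-.568,W[...,1]+.018)<.02)
q=W[near&(z>.121)&(z<.135)];print(len(q),q.mean(0),q.min(0),q.max(0),cv2.minAreaRect(q[:,:2].astype(np.float32)*1000))
y=near&(z>.121)&(hsv[...,0]>15)&(hsv[...,0]<35)&(hsv[...,1]>120);p=W[y];print('yel',len(p),p.mean(0),np.degrees(np.arctan2(*cv2.fitLine(p[:,:2].astype(np.float32),2,0,.01,.01).ravel()[[1,0]])))
red=((hsv[...,0]<8)|(hsv[...,0]>172))&(hsv[...,1]>100)&(abs(z-.07)<.01)
q=W[red];l=cv2.fitLine(q[:,:2].astype(np.float32),2,0,.01,.01).ravel();print('red',len(q),np.degrees(np.arctan2(l[1],l[0])),q.mean(0))
# move to the collar
tgt=np.array([.4885,.322]);d=np.r_[tgt-s['position'][:2],0];print('tool-frame d',R.T@d*100)
E
```

```text
clock: 7.6
position: [0.5672, -0.0174, 0.2493]
tool_rot: [2.34, 2.089, 0.007]
force: [0.6, -0.4, 0.2]
finger_gap: 0.0866
t 7.6 p [ 0.5672 -0.0174  0.2493] xyaw 83.52 tilt [ 0.0061 -0.0005] F [ 0.64 -0.45  0.24] M [-0.031 -0.036  0.015] gap 86.63 q6 0.04
338 [ 0.56912358 -0.01686855  0.12660689] [ 0.56021709 -0.02833774  0.12106253] [ 0.57650284 -0.00816366  0.12914838] ((568.3849487304688, -18.29533576965332), (16.29607582092285, 20.103675842285156), 1.3300693035125732)
yel 470 [ 5.70215623e-01 -2.11562184e-04  3.07314124e-01] -67.5278
red 161 -6.4884787 [ 0.61384779 -0.02257034  0.06988298]
tool-frame d [ 32.83797736 -11.6480976   -0.06567636]
```

View pics/w4c.png

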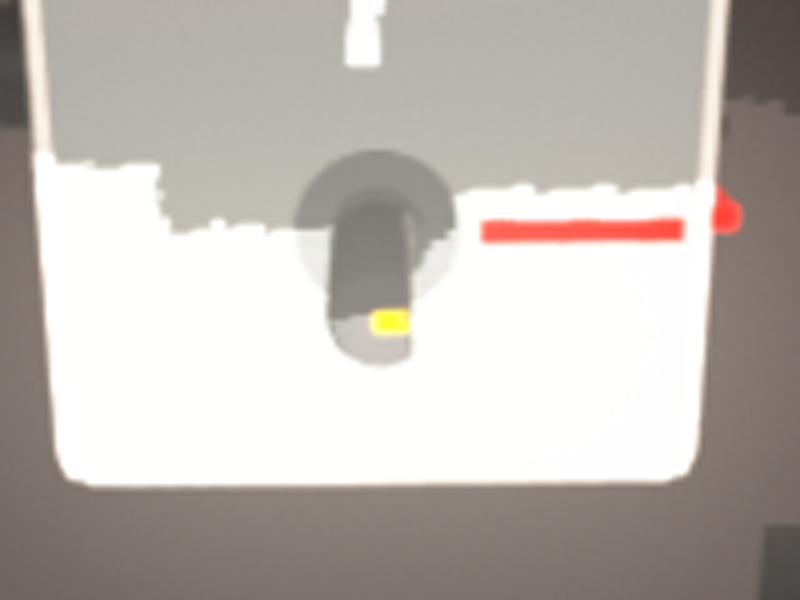

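```bash
python3 -m handwheel '[[[3.65,-1.29,0,0,0,0,0],[3.65,-1.29,0,0,0,0,0],[3.65,-1.29,0,0,0,0,0],[3.65,-1.29,0,0,0,0,0],[3.65,-1.29,0,0,0,0,0],[3.65,-1.29,0,0,0,0,0],[3.65,-1.29,0,0,0,0,0],[3.65,-1.29,0,0,0,0,0],[3.65,-1.29,0,0,0,0,0],[0,0,0.5,0,0,7,0],[0,0,1,0,0,7,0],[0,0,1,0,0,7,0],[0,0,1,0,0,7,0],[0,0,1,0,0,5.5,0],[0,0,1,0,0,0,0],[0,0,0,0,0,0,0],[0,0,0,0,0,0,0]]]'
python3 - <<'E'
from h import *
s,R=st();im=grab('wrist','w5.png');F=im['frame']
u=proj(im,[[.488,.322,.041]])[0];print(u)
x,y=int(u[0]),int(u[1]);cv2.imwrite('pics/w5c.png',cv2.resize(F[max(0,y-60):y+60,x-80:x+80],None,fx=5,fy=5,interpolation=cv2.INTER_CUBIC))
E
```

```text
clock: 9.07
position: [0.4862, 0.3215, 0.1887]
tool_rot: [2.845, 1.332, -0.006]
force: [0.2, 0.3, -0.4]
finger_gap: 0.0881
t 9.07 p [0.4862 0.3215 0.1887] xyaw 50.16 tilt [-0.0034 -0.002 ] F [ 0.2   0.28 -0.37] M [-0.005  0.025  0.003] gap 88.08 q6 1.24
[275.53137844 202.63854052]
```

View pics/w5c.png

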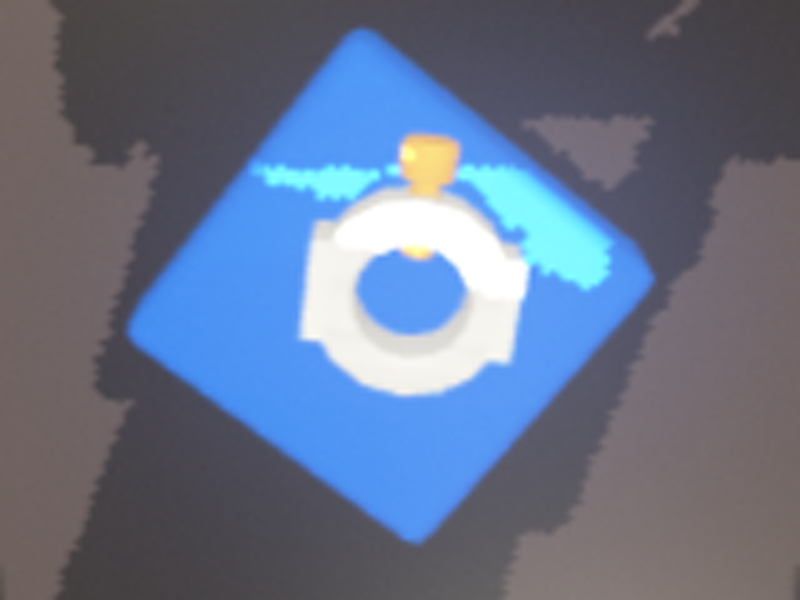

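View pics/w5.png

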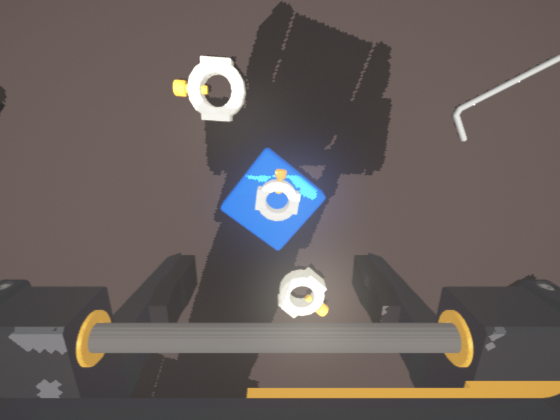

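```bash
python3 - <<'E'
from h import *
s,R=st();im=grab('wrist');F=im['frame'];W=cloud(im);z=W[...,2]
hsv=cv2.cvtColor(F,cv2.COLOR_BGR2HSV)
near=np.hypot(W[...,0]-.488,W[...,1]-.322)<.045
m=near&(hsv[...,1]<60)&(z>.037)&(z<.046)
q=W[m]
T=(q-s['position'])@R   # tool coordinates
P=T[:,:2].astype(np.float32)*1000
print(len(q),q.mean(0),P.min(0),P.max(0),'midz',np.median(z[m]))
b=near&(hsv[...,0]>10)&(hsv[...,0]<32)&(hsv[...,1]>110)&(z>.027)
B=(W[b]-s['position'])@R*1000
print('brass',len(B),B.mean(0)); far=B[B[:,0]>B[:,0].max()-8];print('head',far.mean(0))
# fit outline: rotate & find flats extents
best=[]
for a in np.arange(-15,16,1.):
    c,n=np.cos(np.radians(a)),np.sin(np.radians(a))
    y=-P[:,0]*n+P[:,1]*c; x=P[:,0]*c+P[:,1]*n
    h,_=np.histogram(y,np.arange(y.min(),y.max()+1,1))
    best.append((a,round(np.percentile(y,99.5)-np.percentile(y,.5),2),round((y.max()+y.min())/2,2),round((x.max()+x.min())/2,2)))
for t in best: print(t)
E
```

```text
t 9.12 p [0.4869 0.3219 0.1899] xyaw 50.13 tilt [-0.0015 -0.0009] F [1.02 0.31 0.23] M [-0.022  0.005 -0.054] gap 88.5 q6 1.24
914 [0.49029417 0.32212154 0.03994275] [-17.7041   -18.737997] [21.448997 24.003874] midz 0.040007588513255976
brass 2041 [ 19.04531564  17.06856174 -60.90202328]
head [ 28.41641243   5.30700581 152.95724471]
(np.float64(-15.0), np.float64(42.21), np.float64(3.05), np.float64(1.17))
(np.float64(-14.0), np.float64(42.21), np.float64(3.03), np.float64(1.24))
(np.float64(-13.0), np.float64(42.18), np.float64(3.0), np.float64(1.3))
(np.float64(-12.0), np.float64(42.15), np.float64(2.98), np.float64(1.37))
(np.float64(-11.0), np.float64(42.1), np.float64(2.95), np.float64(1.43))
(np.float64(-10.0), np.float64(42.04), np.float64(2.93), np.float64(1.49))
(np.float64(-9.0), np.float64(41.97), np.float64(2.9), np.float64(1.56))
(np.float64(-8.0), np.float64(41.88), np.float64(2.87), np.float64(1.62))
(np.float64(-7.0), np.float64(41.78), np.float64(2.84), np.float64(1.68))
(np.float64(-6.0), np.float64(41.67), np.float64(2.81), np.float64(1.74))
(np.float64(-5.0), np.
[... 818 characters left out ...]
), np.float64(2.47), np.float64(2.09))
(np.float64(7.0), np.float64(40.49), np.float64(2.43), np.float64(2.12))
(np.float64(8.0), np.float64(40.53), np.float64(2.28), np.float64(2.16))
(np.float64(9.0), np.float64(40.57), np.float64(2.19), np.float64(2.19))
(np.float64(10.0), np.float64(40.65), np.float64(2.11), np.float64(2.22))
(np.float64(11.0), np.float64(40.73), np.float64(2.05), np.float64(2.25))
(np.float64(12.0), np.float64(40.79), np.float64(2.01), np.float64(2.31))
(np.float64(13.0), np.float64(40.86), np.float64(1.97), np.float64(2.37))
(np.float64(14.0), np.float64(40.99), np.float64(1.92), np.float64(2.43))
(np.float64(15.0), np.float64(41.11), np.float64(1.88), np.float64(2.5))
```

The collar sits 2.0/2.6 mm from the tool centre, and its screw is turned 6° clockwise of tool x. I'll correct for that and descend.

```bash
python3 -m handwheel '[[[0,0,0,0,0,6,0],[0.22,0.24,2,0,0,0,0],[0,0,3,0,0,0,0],[0,0,3,0,0,0,0],[0,0,3,0,0,0,0],[0,0,1.7,0,0,0,0],[0,0,0.9,0,0,0,0],[0,0,0,0,0,0,0],[0,0,0,0,0,0,0],[0,0,0,0,0,0,0]]]' 40
python3 - <<'E'
from h import *
for i in range(3): s,R=st();im=grab('wrist')
cv2.imwrite('pics/w6.png',im['frame'])
E
```

```text
clock: 10.0
position: [0.492, 0.3229, 0.0567]
tool_rot: [-2.912, -1.178, -0.005]
force: [0.7, -0.2, 0.4]
finger_gap: 0.088
t 10.0 p [0.492  0.3229 0.0567] xyaw 44.04 tilt [0.0029 0.0017] F [ 0.7  -0.24  0.45] M [-0.01   0.003  0.027] gap 88.0 q6 1.34
t 10.05 p [0.4921 0.323  0.0569] xyaw 44.04 tilt [0.0033 0.002 ] F [-0.28 -0.2  -0.63] M [ 0.023 -0.02  -0.001] gap 88.09 q6 1.34
t 10.1 p [0.492  0.323  0.0568] xyaw 44.04 tilt [0.0033 0.002 ] F [ 0.3  -0.12  0.4 ] M [0.032 0.059 0.015] gap 88.14 q6 1.34
```

View pics/w6.png

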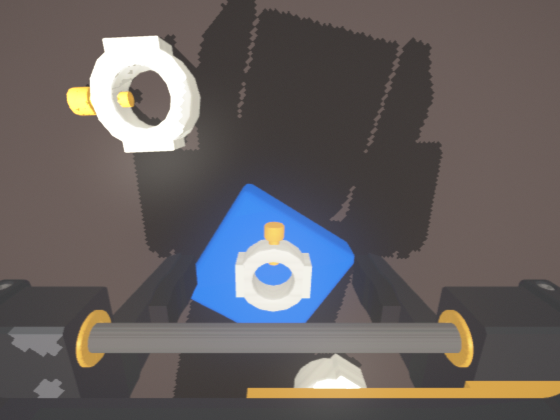

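```bash
python3 - <<'E'
from h import *
s,R=st();im=grab('wrist');F=im['frame'];W=cloud(im);z=W[...,2]
hsv=cv2.cvtColor(F,cv2.COLOR_BGR2HSV)
m=(np.hypot(W[...,0]-.49,W[...,1]-.322)<.03)&(hsv[...,1]<60)&(z>.037)&(z<.046)
P=((W[m]-s['position'])@R)[:,:2]*1000
print(len(P),W[m].mean(0),P.min(0),P.max(0),(P.min(0)+P.max(0))/2)
E
```

```text
t 10.15 p [0.4918 0.3228 0.0566] xyaw 44.03 tilt [0.0029 0.0017] F [-0.21  0.23 -0.5 ] M [ 0.022 -0.044 -0.007] gap 87.87 q6 1.34
2780 [0.49033305 0.32252734 0.03985183] [-22.15869668 -21.53668912] [17.29716446 19.81965491] [-2.43076611 -0.85851711]
```

```bash
python3 -m handwheel '[[[-0.24,-0.09,0.3,0,0,0,0],[0,0,0.35,0,0,0,0],[0,0,0,0,0,0,0],[0,0,0,0,0,0,0]]]' 40
python3 - <<'E'
from h import *
s,R=st();im=grab('wrist','w7.png');F=im['frame'];W=cloud(im);z=W[...,2]
hsv=cv2.cvtColor(F,cv2.COLOR_BGR2HSV)
m=(np.hypot(W[...,0]-.49,W[...,1]-.322)<.03)&(hsv[...,1]<60)&(z>.037)&(z<.046)
P=((W[m]-s['position'])@R)[:,:2]*1000
print(len(P),W[m].mean(0),P.min(0),P.max(0),(P.min(0)+P.max(0))/2)
E
```

```text
clock: 10.53
position: [0.4877, 0.3208, 0.0477]
tool_rot: [2.912, 1.177, -0.002]
force: [-0.5, -0.6, 1.0]
finger_gap: 0.0882
t 10.53 p [0.4877 0.3208 0.0477] xyaw 44.03 tilt [-0.0009 -0.0005] F [-0.54 -0.55  0.98] M [ 0.011 -0.014 -0.044] gap 88.16 q6 1.34
3130 [0.49036136 0.32258537 0.03986009] [-18.01578328 -20.022069  ] [21.76220844 21.13201967] [1.87321258 0.55497534]
```

```bash
python3 -m handwheel '[[[0.16,0.05,-0.2,0,0,0,0],[0,0,0,0,0,0,0],[0,0,0,0,0,0,0]]]' 40
python3 - <<'E'
from h import *
s,R=st();im=grab('wrist','w7.png');F=im['frame'];W=cloud(im);z=W[...,2]
hsv=cv2.cvtColor(F,cv2.COLOR_BGR2HSV)
m=(np.hypot(W[...,0]-.49,W[...,1]-.322)<.03)&(hsv[...,1]<60)&(z>.037)&(z<.046)
P=((W[m]-s['position'])@R)[:,:2]*1000
print(len(P),W[m].mean(0),P.min(0),P.max(0),(P.min(0)+P.max(0))/2)
E
```

```text
clock: 10.83
position: [0.4901, 0.322, 0.0505]
tool_rot: [-2.912, -1.177, -0.001]
force: [-0.6, -0.1, 0.2]
finger_gap: 0.0882
t 10.83 p [0.4901 0.322  0.0505] xyaw 44.03 tilt [0.0007 0.0004] F [-0.6  -0.12  0.19] M [-0.021  0.016  0.001] gap 88.17 q6 1.34
2997 [0.49036894 0.32249329 0.0398512 ] [-20.27765132 -20.79939197] [18.88501686 20.38891359] [-0.69631723 -0.20523919]
```

Centred to within 0.7 mm, with the tips about 3 mm above the stand. Closing.

```bash
python3 -m handwheel '[[[0,0,0,0,0,0,0.5],[0,0,0,0,0,0,0.8],[0,0,0,0,0,0,1],[0,0,0,0,0,0,1],[0,0,0,0,0,0,1],[0,0,0,0,0,0,1],[0,0,0,0,0,0,1],[0,0,0,0,0,0,1],[0,0,0,0,0,0,1],[0,0,0,0,0,0,1],[0,0,0,0,0,0,1],[0,0,0,0,0,0,1]]]' 40
python3 - <<'E'
from h import *
s,R=st()
E
```

```text
clock: 11.88
position: [0.4897, 0.3218, 0.0502]
tool_rot: [-2.913, -1.177, 0.0]
force: [-0.1, -0.3, 0.3]
finger_gap: 0.0407
t 11.88 p [0.4897 0.3218 0.0502] xyaw 44.02 tilt [-0.  0.] F [-0.07 -0.31  0.27] M [-0.042  0.018 -0.032] gap 40.71 q6 1.34
```

```bash
python3 -m handwheel '[[[0,0,-1,0,0,0,1],[0,0,-2.5,0,0,0,1],[0,0,-3.5,0,0,0,1],[0,0,-3.5,0,0,0,1],[0,0,-3.5,0,0,0,1],[0,0,-2,0,0,0,1],[0,0,-0.7,0,0,0,1],[-1.99,3.33,0,0,0,0,1],[-1.99,3.33,0,0,0,0,1],[-1.99,3.33,0,0,0,0,1],[-1.99,3.33,0,0,0,0,1],[-1.99,3.33,0,0,0,0,1],[-1.99,3.33,0,0,0,0,1],[-1.99,3.33,0,0,0,0,1],[-1.99,3.33,0,0,0,0,1],[-1.99,3.33,0,0,0,0,1],[0,0,0,0,0,0,1]]]'
python3 -m handwheel '[[[0,0,0,0,0,6.3,1],[0,0,0,0,0,6.3,1],[0,0,0,0,0,6.3,1],[0,0,0,0,0,6.3,1],[0,0,0,0,0,6.3,1],[0,0,0,0,0,6.3,1],[0,0,0,0,0,6.3,1],[0,0,0,0,0,6.3,1],[0,0,0,0,0,0,1],[0,0,0,0,0,0,1],[0,0,0,0,0,0,1]]]'
python3 - <<'E'
from h import *
s,R=st();im=grab('wrist','w8.png');grab('side','s8.png')
E
```

```text
clock: 13.3
position: [0.5696, -0.0242, 0.2162]
tool_rot: [2.913, 1.169, -0.003]
force: [-0.3, -0.1, -0.3]
finger_gap: 0.0405
clock: 14.22
position: [0.5687, -0.0179, 0.2166]
tool_rot: [-3.137, 0.17, 0.002]
force: [-0.6, 0.1, -0.1]
finger_gap: 0.0405
t 14.22 p [ 0.5687 -0.0179  0.2166] xyaw -6.21 tilt [-0.0012  0.0002] F [-0.63  0.06 -0.07] M [ 0.076 -0.013  0.02 ] gap 40.5 q6 1.6
```

View pics/w8.png

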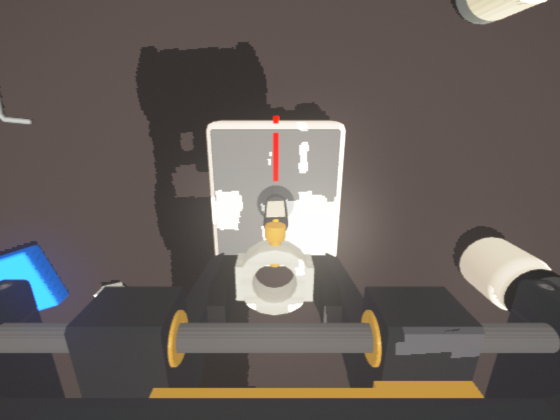

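View pics/s8.png

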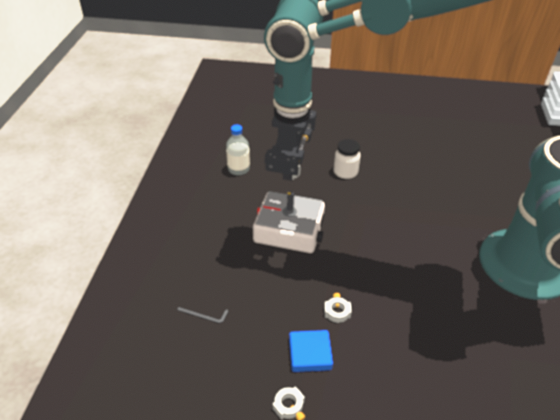

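The collar is held at (275,278) with its screw at (275,232), in line with the red line (275,155). The flat shows at (276,208), and the stand is empty. Next I measure the collar in the hand.

```bash
python3 - <<'E'
from h import *
s,R=st();im=grab('wrist');F=im['frame'];W=cloud(im)
hsv=cv2.cvtColor(F,cv2.COLOR_BGR2HSV)
T=(W-s['position'])@R*1000
near=(np.hypot(T[...,0],T[...,1])<35)&(hsv[...,1]<70)&(hsv[...,2]>90)
zz=T[...,2]
m=near&(zz>-5)&(zz<30)
print(np.histogram(zz[m],np.arange(-5,31,2.5)))
zt=np.percentile(zz[m],10)
m&=abs(zz-np.median(zz[m&(zz<zt+4)]))<3
P=T[m];print(len(P),P[:,2].mean(),P.min(0),P.max(0),(P.min(0)+P.max(0))/2)
b=(hsv[...,0]>10)&(hsv[...,0]<32)&(hsv[...,1]>110)&(np.hypot(T[...,0],T[...,1])<40)&(zz>0)&(zz<40)
B=T[b];print('head',B[B[:,0]>22].mean(0),'tip',B[B[:,0]<13].mean(0),(B[:,0]<13).sum())
# plane tilt of the top
A=np.c_[P[:,:2],np.ones(len(P))];print('plane',np.linalg.lstsq(A,P[:,2],rcond=None)[0])
q=W[(abs(W[...,0]-.57)<.02)&(abs(W[...,1]+.018)<.015)&(W[...,2]>.09)&(W[...,2]<.131)]
print('shaft',len(q),q.min(0),q.max(0))
red=((hsv[...,0]<8)|(hsv[...,0]>172))&(hsv[...,1]>100)&(abs(W[...,2]-.07)<.01)
q=W[red];l=cv2.fitLine(q[:,:2].astype(np.float32),2,0,.01,.01).ravel();print('red',len(q),np.degrees(np.arctan2(l[1],l[0])),q.mean(0))
print('line y at x=.5697',q.mean(0)[1]+(.5697-q.mean(0)[0])*l[1]/l[0])
E
```

```text
t 14.32 p [ 0.569  -0.018   0.2169] xyaw -6.27 tilt [-0.0006  0.0001] F [ 1.    0.14 -0.66] M [ 0.035 -0.001  0.011] gap 40.27 q6 1.6
(array([  29,   80,   96,   94,  112, 1127, 1964,  377,  319,  291,  274,
        171,   16,    0]), array([-5. , -2.5,  0. ,  2.5,  5. ,  7.5, 10. , 12.5, 15. , 17.5, 20. ,
       22.5, 25. , 27.5, 30. ]))
3212 10.321478747513687 [-20.77374959 -21.42456957   7.18160305] [19.22886914 33.15728376 13.12753889] [-0.77244023  5.8663571  10.15457097]
head [26.87930373 -0.50978156 14.59935425] tip [ 7.30756726 -0.83495688 15.14053136] 19
plane [ 4.40810212e-03 -1.52164316e-03  1.03181595e+01]
shaft 452 [ 0.56416406 -0.02846582  0.09001429] [ 0.57717262 -0.0087481   0.12873443]
red 298 -6.316428 [ 0.61468549 -0.0233788   0.06962185]
line y at x=.5697 -0.01839930228722501
```

```bash
python3 -m handwheel '[[[0.18,0.1,1,0,0,0,1],[0,0,2,0,0,0,1],[0,0,2,0,0,0,1],[0,0,0.5,0,0,0,1],[0,0,0,0,0,0,1],[0,0,0,0,0,0,1],[0,0,0,0,0,0,1]]]'
cat > m.py <<'E'
from h import *
s,R=st();im=grab('wrist','w9.png');F=im['frame'];W=cloud(im)
hsv=cv2.cvtColor(F,cv2.COLOR_BGR2HSV);T=(W-s['position'])@R*1000;zz=T[...,2]
m=(abs(T[...,0])<22)&(abs(T[...,1])<21)&(hsv[...,1]<70)&(hsv[...,2]>110)&(abs(zz-10.3)<2)
P=T[m];print('collar tool x',P[:,0].min(),P[:,0].max())
b=(hsv[...,0]>10)&(hsv[...,0]<32)&(hsv[...,1]>110)&(np.hypot(T[...,0],T[...,1])<40)&(zz>0)&(zz<40)
B=T[b];print('head',B[B[:,0]>22].mean(0))
sm=(abs(W[...,0]-.57)<.02)&(abs(W[...,1]+.018)<.015)&(W[...,2]>.085)&(W[...,2]<.131)
q=T[sm];print('shaft in tool',len(q),q.min(0),q.max(0),W[sm].min(0),W[sm].max(0))
cv2.imwrite('pics/w9c.png',cv2.resize(F[190:330,190:360],None,fx=4.5,fy=4.2,interpolation=cv2.INTER_CUBIC))
E
python3 m.py; python3 -c "
from h import *
im=grab('side');F=im['frame'];u=proj(im,[[.57,-.018,.13]])[0].astype(int);print(u)
cv2.imwrite('pics/s9c.png',cv2.resize(F[u[1]-50:u[1]+50,u[0]-65:u[0]+65],None,fx=6,fy=6,interpolation=cv2.INTER_CUBIC))"
```

```text
clock: 14.95
position: [0.5717, -0.0195, 0.1632]
tool_rot: [3.137, -0.174, 0.003]
force: [0.9, -0.3, -0.1]
finger_gap: 0.0406
t 14.95 p [ 0.5717 -0.0195  0.1632] xyaw -6.37 tilt [ 0.0017 -0.0001] F [ 0.94 -0.29 -0.14] M [0.011 0.    0.011] gap 40.63 q6 1.6
collar tool x -20.644765813186446 19.458387088860125
head [26.74896842 -0.49401649 14.82554976]
shaft in tool 245 [-10.8205248  -10.50606081  34.79006047] [ 4.32950992  9.06406653 78.14218186] [ 0.56118308 -0.02841327  0.0851138 ] [ 0.57697937 -0.00902742  0.12845068]
[288 193]
```

View pics/w9c.png

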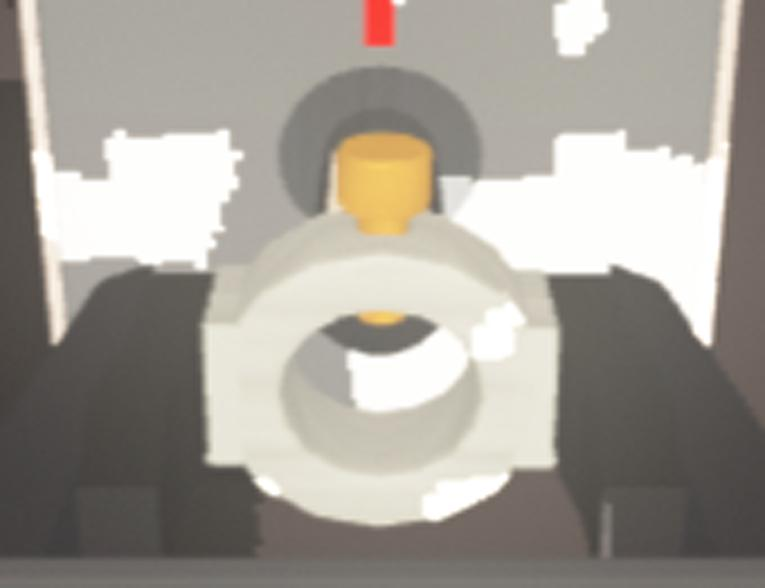

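View pics/s9c.png

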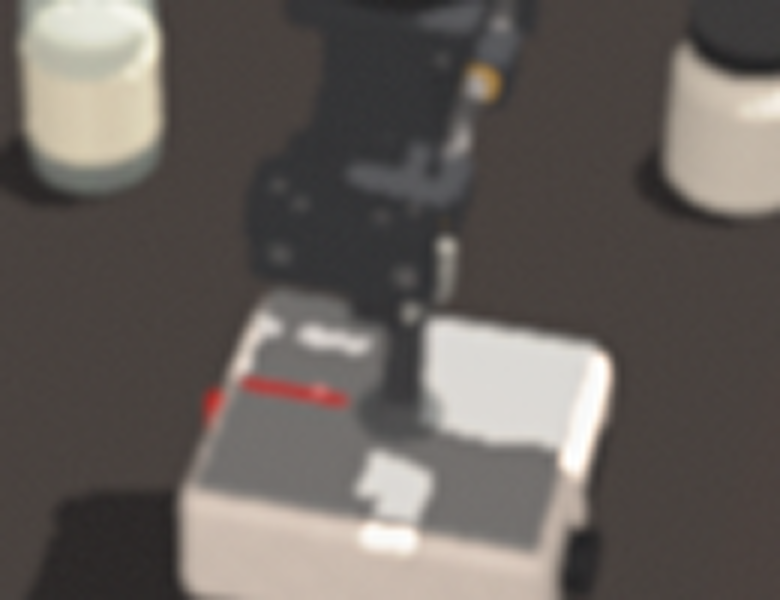

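The collar and shaft centres agree to about 0.2 mm in y and 0.6 mm in x. I'll nudge x by −0.5 mm and enter slowly while watching the force.

```bash
python3 -m handwheel '[[[-0.05,-0.02,0.3,0,0,0,1],[0,0,0.3,0,0,0,1],[0,0,0.2,0,0,0,1],[0,0,0.2,0,0,0,1],[0,0,0.2,0,0,0,1],[0,0,0.2,0,0,0,1],[0,0,0,0,0,0,1],[0,0,0,0,0,0,1]]]'; python3 m.py
```

```text
clock: 15.72
position: [0.5703, -0.0191, 0.1479]
tool_rot: [-3.137, 0.175, 0.001]
force: [-0.6, 0.1, 0.0]
finger_gap: 0.0407
t 15.72 p [ 0.5703 -0.0191  0.1479] xyaw -6.37 tilt [-0.0005  0.    ] F [-0.59  0.07  0.04] M [ 0.033  0.038 -0.036] gap 40.71 q6 1.6
collar tool x -20.673579758722315 19.414346354797555
head [26.77033396 -0.50206845 14.83997324]
shaft in tool 1161 [-13.12514796 -17.19598235  16.93697965] [19.6685213  12.40906974 62.89072707] [ 0.55725278 -0.03297989  0.08505172] [ 0.58955364 -0.00306368  0.13099989]
```

View pics/w9c.png

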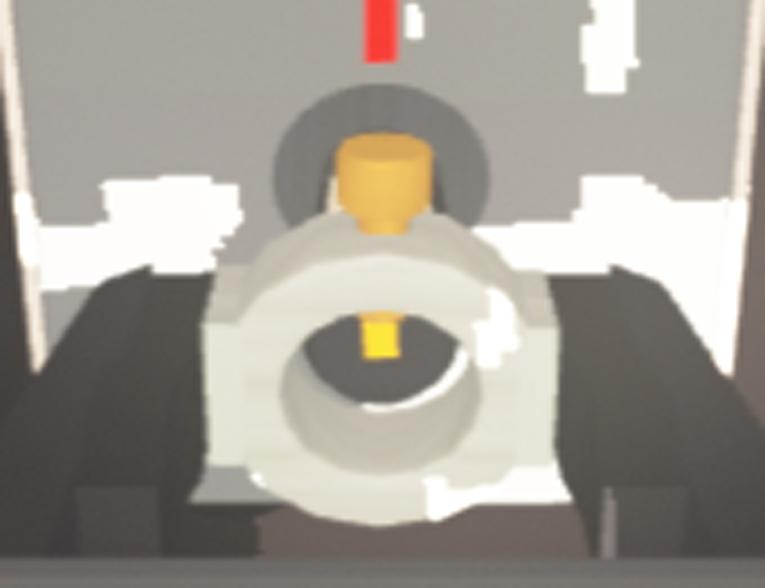

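The shaft top has entered the bore with no force. The stroke at (380,340) lies directly under the screw tip at (380,318). Continuing down.

```bash
python3 -m handwheel '[[[0,0,0.15,0,0,0,1],[0,0,0.15,0,0,0,1],[0,0,0.15,0,0,0,1],[0,0,0.15,0,0,0,1],[0,0,0.15,0,0,0,1],[0,0,0.15,0,0,0,1],[0,0,0,0,0,0,1],[0,0,0,0,0,0,1]]]'; python3 m.py
```

```text
clock: 16.43
position: [0.5703, -0.0191, 0.139]
tool_rot: [-3.137, 0.175, 0.001]
force: [0.4, 0.0, -1.7]
finger_gap: 0.04
t 16.43 p [ 0.5703 -0.0191  0.139 ] xyaw -6.37 tilt [-0.0003  0.    ] F [ 0.43  0.03 -1.7 ] M [ 0.07  -0.    -0.054] gap 40.02 q6 1.6
collar tool x -20.703107451325224 19.203311649809326
head [26.77836138 -0.52172731 14.78847843]
shaft in tool 3830 [-19.99314758 -17.21555567   8.09387258] [19.77458743 14.98013897 53.6907481 ] [ 0.55016745 -0.03299507  0.08532702] [ 0.58987351 -0.00300082  0.13092226]
```

View pics/w9c.png

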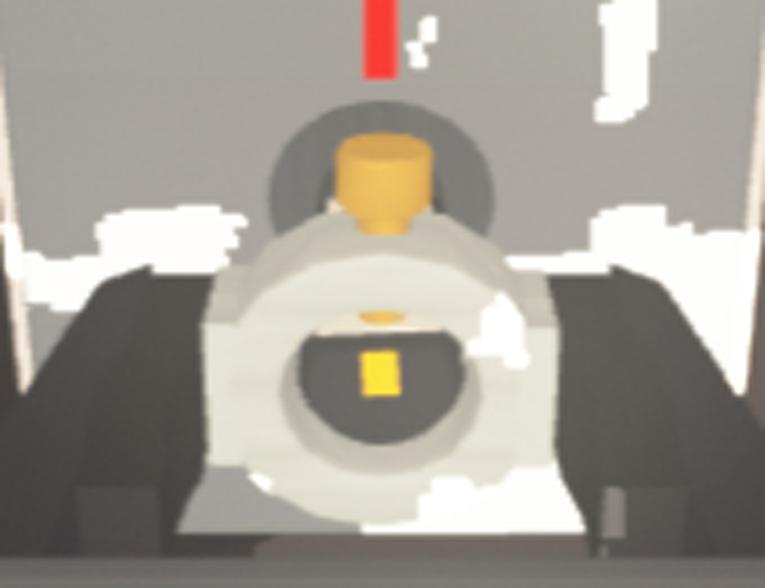

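The tip at (382,316) clears the flat's edge at y≈331, with clearance all round. Going down to mid-flat.

```bash
python3 -m handwheel '[[[0,0,0.2,0,0,0,1],[0,0,0.2,0,0,0,1],[0,0,0.2,0,0,0,1],[0,0,0.2,0,0,0,1],[0,0,0.2,0,0,0,1],[0,0,0.2,0,0,0,1],[0,0,0.2,0,0,0,1],[0,0,0.15,0,0,0,1],[0,0,0,0,0,0,1],[0,0,0,0,0,0,1]]]'; python3 m.py
```

```text
clock: 17.32
position: [0.5703, -0.0191, 0.1236]
tool_rot: [3.137, -0.175, -0.0]
force: [0.5, -0.3, -0.2]
finger_gap: 0.0405
t 17.32 p [ 0.5703 -0.0191  0.1236] xyaw -6.37 tilt [-0.0002  0.    ] F [ 0.51 -0.3  -0.16] M [0.016 0.038 0.042] gap 40.51 q6 1.6
collar tool x -20.23393429154367 19.106595861195604
head [26.70254278 -0.49258807 14.84762773]
shaft in tool 3827 [-20.23393429 -17.22795238  -5.29084232] [19.89336563 15.02559543 26.15325327] [ 0.55022932 -0.03298644  0.09742991] [ 0.58996379 -0.00300203  0.12887799]
```

View pics/w9c.png

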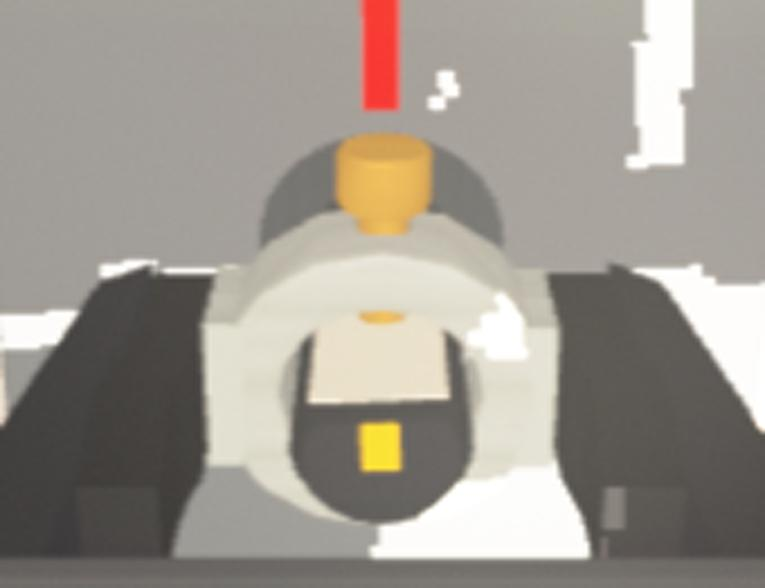

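Now I press the tip on the flat: small shifts along −x, watching the force.

```bash
python3 -m handwheel '[[[-0.08,0,0,0,0,0,1],[-0.05,0,0,0,0,0,1],[0,0,0,0,0,0,1],[0,0,0,0,0,0,1],[0,0,0,0,0,0,1]]]' 45; python3 m.py; python3 -m handwheel '[[[-0.05,0,0,0,0,0,1],[0,0,0,0,0,0,1],[0,0,0,0,0,0,1]]]' ; python3 m.py
```

```text
clock: 17.78
position: [0.5693, -0.019, 0.1239]
tool_rot: [-3.137, 0.175, -0.001]
force: [1.0, -1.2, 0.2]
finger_gap: 0.0407
t 17.78 p [ 0.5693 -0.019   0.1239] xyaw -6.38 tilt [ 0.0005 -0.    ] F [ 0.98 -1.15  0.23] M [ 0.031 -0.086 -0.006] gap 40.72 q6 1.6
collar tool x -20.345096453491724 19.474187036312923
head [26.78149902 -0.47374224 14.74639488]
shaft in tool 3835 [-19.57265778 -17.08364629  -4.81382978] [20.39693426 15.09861741 25.45219808] [ 0.550016   -0.03297716  0.09845158] [ 0.58979815 -0.00300459  0.12870994]
clock: 18.08
position: [0.5692, -0.019, 0.1239]
tool_rot: [3.137, -0.175, 0.002]
force: [2.5, -0.1, -2.1]
finger_gap: 0.0405
t 18.08 p [ 0.5692 -0.019   0.1239] xyaw -6.38 tilt [ 0.0013 -0.0001] F [ 2.5  -0.06 -2.14] M [ 0.046 -0.384  0.027] gap 40.52 q6 1.61
collar tool x -20.564213704562828 19.016292548468282
head [26.76497933 -0.46553498 14.79827786]
shaft in tool 3832 [-19.82668954 -17.11463662  -5.00996352] [20.68254854 15.04540012 25.01006756] [ 0.55000114 -0.03299829  0.09894818] [ 0.58995117 -0.00300153  0.12895767]
```

```bash
python3 -m handwheel '[[[-0.05,0,0,0,0,0,1],[-0.05,0,0,0,0,0,1],[0,0,0,0,0,0,1],[0,0,0,0,0,0,1],[0,0,0,0,0,0,1]]]' ; python3 m.py
```

```text
clock: 18.55
position: [0.569, -0.019, 0.124]
tool_rot: [3.137, -0.175, 0.005]
force: [5.5, -0.7, -3.1]
finger_gap: 0.0405
t 18.55 p [ 0.569 -0.019  0.124] xyaw -6.38 tilt [ 0.0031 -0.0003] F [ 5.48 -0.69 -3.13] M [-0.044 -0.949  0.042] gap 40.53 q6 1.61
collar tool x -20.658452899563187 18.87216724602796
head [26.7907872  -0.50654115 14.81408292]
shaft in tool 3831 [-19.5859031  -17.12594874  -4.71988466] [20.85312106 15.02512313 26.25818653] [ 0.55001219 -0.03299707  0.09781547] [ 0.58999644 -0.00301062  0.12873944]
```

View pics/w9c.png

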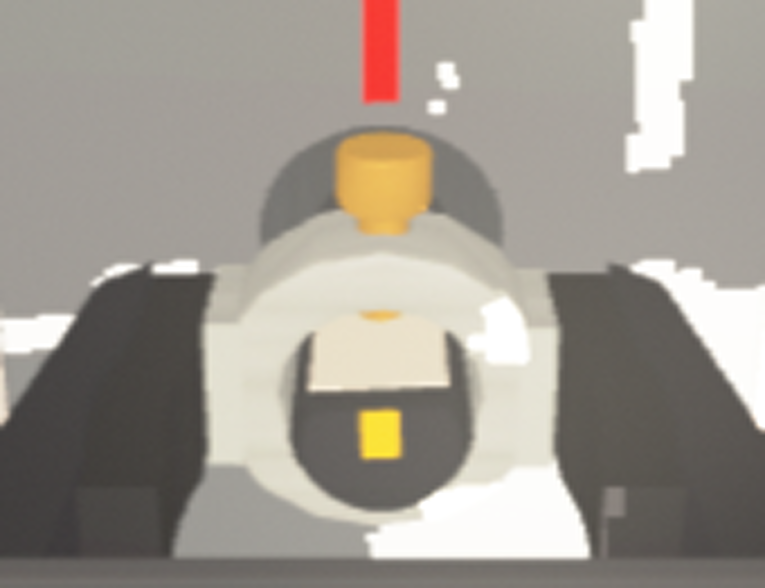

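```bash
python3 -m handwheel '[[[-0.03,0,0,0,0,0,1],[0,0,0,0,0,0,1],[0,0,0,0,0,0,1],[0,0,0,0,0,0,1],[0,0,0,0,0,0,1],[0,0,0,0,0,0,1],[0,0,0,0,0,0,1],[0,0,0,0,0,0,1],[0,0,0,0,0,0,1],[0,0,0,0,0,0,1]]]' ; python3 - <<'E'
from h import *
st();im=grab('side');F=im['frame'];u=proj(im,[[.57,-.018,.11]])[0].astype(int)
cv2.imwrite('pics/s10c.png',cv2.resize(F[u[1]-50:u[1]+50,u[0]-65:u[0]+65],None,fx=6,fy=6,interpolation=cv2.INTER_CUBIC))
im=grab('wrist');W=cloud(im);s,R=st();T=(W-s['position'])@R*1000;hsv=cv2.cvtColor(im['frame'],cv2.COLOR_BGR2HSV)
m=(abs(T[...,0])<21)&(abs(T[...,1])<21)&(np.hypot(T[...,0],T[...,1])>12)&(hsv[...,1]<70)&(hsv[...,2]>110)&(abs(T[...,2]-10.3)<2.5)
q=W[m];A=np.c_[q[:,:2]-[.5688,-.019],np.ones(len(q))];print('collar top plane',np.linalg.lstsq(A,q[:,2],rcond=None)[0])
b=(hsv[...,0]>20)&(hsv[...,0]<32)&(hsv[...,1]>150)&(W[...,2]>.122)&(W[...,2]<.134)&(np.hypot(W[...,0]-.57,W[...,1]+.018)<.012)
p=np.argwhere(b)[:,::-1].astype(np.float32);print('stroke px',len(p),p.mean(0),cv2.minAreaRect(p))
E
```

```text
clock: 19.43
position: [0.5689, -0.0189, 0.1241]
tool_rot: [3.137, -0.175, 0.006]
force: [7.3, -0.7, -3.9]
finger_gap: 0.0406
t 19.43 p [ 0.5689 -0.0189  0.1241] xyaw -6.37 tilt [ 0.0037 -0.0003] F [ 7.29 -0.7  -3.94] M [-0.03  -1.016 -0.   ] gap 40.56 q6 1.61
t 19.53 p [ 0.5689 -0.0189  0.1241] xyaw -6.37 tilt [ 0.0037 -0.0003] F [ 7.37 -0.42 -3.99] M [-0.032 -1.066  0.005] gap 40.55 q6 1.61
collar top plane [-0.01019918  0.00023563  0.11383114]
stroke px 97 [274.05154 293.     ] ((274.0, 293.0), (10.0, 8.0), 90.0)
```

View pics/s10c.png

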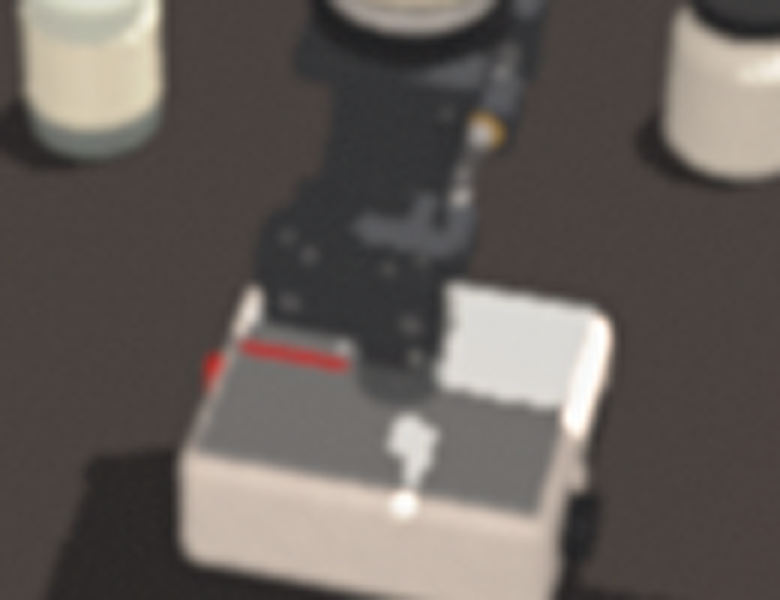

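The collar top is at 113.8 mm, so its underside is 28 mm above the lid. The tilt is 0.01 rad and the push is a steady 7.3 N. Handing in.

```bash
python3 -c "
from h import *
print(r.finish_job())
st()"
```

```text
the job is handed in; nothing more can be done
None
the job is handed in; nothing more can be done
```

The job is handed in at about 19.5 s of the 54 s allowed, and no check failed; the hand-in itself reports no verdict.

**Shaft:** I pinched it squarely across the flat (15.4 mm opening) and turned it about 54° clockwise. The yellow stroke and the red line (yaw −6.4°) then read parallel in the wrist picture, and I held the pinch briefly.

**Collar:** I took the smallest collar from the blue stand and slid it down with the screw on the flat's side. There was no notable force on the way, at most about 2 N. I then pressed the screw tip onto the flat.

**Last checks:**
- **Height:** the underside is about 28 mm above the lid.
- **Tilt:** about 0.01 rad.
- **Direction:** the collar and screw point along the red line, at yaw −6.4°.
- **Push:** a steady 7.3 N along the red line, which I read as the tip on the flat. The tip contact itself is inferred from this force and from the wrist picture.
- **Grip:** about 40.6 mm opening with the grip set to 45 N.
- **Bystanders:** none was touched. The jar and bottle looked unmoved in the last side view; the hex key was last seen while the collar was being carried over.

**Disagreements:** the cameras and the pinch put the shaft axis at x = 0.5675 to 0.570 m. I used about 0.570, and the point where the tip met the flat agreed with it.

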